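# Feed a bearing ball and hold the sprung gate open

## Robot

A 6-joint arm with a two-finger parallel gripper is mounted at the origin on the work surface. World frame = base frame: x ahead of the robot, y to its left, z up, the work surface at z = 0. Lengths are in mm, angles in rad, forces in N, time in s.
With the tool pointing down it reaches from about 275 to 875 mm from the base axis. Payload 12.5 kg.
Tool frame: the origin (TCP) lies at the very end of the fingers, on their centre line; the grasp point (between the pads) lies 19 mm behind it (ctrl.pinch_z is the distance from the TCP to the grasp point, in mm); x points along the fingers, y is the direction in which the jaws open and shut, and the axes are right-handed (so a half turn about x gives the same grasp; the last joint's range is limited). The gripper opens to 85 mm and grips with 20 to 120 N. Pads are 22 mm wide; open, the fingers measure 114 mm over their backs; the gripper's body (76 mm by 85 mm) begins 54 mm behind the grasp point. The pads swing forward as they close: fully open they stand 13 mm farther back than shut.
Start: joints at [-1.202, 0.351, 1.652, -0, 1.139, -0.085], TCP at [241.127, -494.31, 231.29] pointing down, gripper open.
Joint ranges: [-2.75, 2.75], [-0.79, 2.1], [0.01, 2.65], [-1.57, 4.71], [0.07, 3.14], [-2.87, 2.87]. Speed limits (rad/s): [2.22, 2.22, 2.79, 3.14, 3.14, 3.14].

## Interface

Orientations are given as a unit quaternion [x, y, z, w].
In Python, from rig import sensors, read_camera, camera_model, ctrl gives the robot as it stands. The module is installed in compiled form; this text tells all that it offers.
- The arm moves only by the tool send_rows, never from a script. Its argument "moves" is a list that holds one entry, the list of rows, each a list of 7 numbers: the shift along the tool's x, y, z in mm, then the turn, a rotation vector about the tool's x, y, z in rad, then the opening, from 0 (shut) to 1 (fully open). A call has 1 to 20 rows; each row is the pose to reach, as a shift and turn from the pose commanded when the call began, along the tool's axes at that moment; what a row does not reach only later rows make up. A row lasts 1/12 s, in which the tool goes at most 41.7 mm and 7.16 degrees, less where a joint would pass 70% of its speed; a pose out of reach is approached as far as the arm can. A call with a gripper value outside its range is refused whole. The fingers move at their own pace and stop on an object; "newtons" is the grip in N (left out, the last holds). Time passes only in rows, so rows that repeat a pose let the fingers close. It gives the time, the measured TCP pose, the force and the opening at its end, in the units of the state.
- sensors.get_state(): the state, without advancing time (a new reading comes with each control period).
- read_camera(name): name is "side" or "top" or "wrist"; returns the picture (480x640x3 uint8, red, green, blue); there is no depth.
- camera_model(name): a dict with "fx", "fy", "cx", "cy" (pixels), "rvec" (rotation vector, rad) and "tvec" (3), from world to camera coordinates, as OpenCV has them. Camera axes: x right, y down, z forward; pixel columns grow to the right and rows downward; lengths in mm; the calibration is good to about 2 mm. A picture is of the moment at which its call begins: read the wrist's pose just before it. camera_model takes no time and is no camera call; for the wrist camera it gives the pose at the moment of the call.
- ctrl.sign_off(): hands the job in, once; it reports no verdict.
The state is a dict: "t": time; "q": joint angles; "qd": joint speeds; "joint_torque": joint torques, N m; "position": TCP position; "tcp_rot": TCP orientation; "wrist_force": force on the tool from outside, world axes, zero at the start; "moment": the same for the moment, N m; "grip_width": opening from 0.0 (shut) to 1.0 (fully open).
Only numpy, scipy, OpenCV 4.12 (cv2) and the standard library are available. Lean on these libraries where they do the work, as an engineer would, in place of code of your own. Each camera call takes 0.05 s, during which the arm holds its last target.

## Task

On the ball-feed jig, lift the bar of the hinged tray until the tray is tipped to about 35 degrees (in line with the index bar on the arc beside it), pause there for about a second so the steel ball rolls down into the chute, then lower the tray fully back to level. Then pull the spring-return gate slide out by its upright tab until its pointer lines up with the thin fin of the mark clip, and keep holding it there so that the ball rolls through into the pocket: finish while still gripping the slide at the mark, do not let go. Leave the drinks can, the caliper and the printed bracket where they are.

Things in the scene. Friction and masses are not known exactly. Their poses are not given: they have to be found in the camera images.
- jig: Fixed ball-feed jig, base plate 220 x 285 x 12 mm; place and yaw vary. Origin: underside, below the chute. Axes: z up, +x away from robot, y along the chute. From +y to -y: tipping tray, open grey chute 34 mm wide, walls 92 mm high, gate blade across it at y -35, square pocket 40 mm inside (y -88, floor 20, walls to 64 mm). On the tray's far side a steel arc, seen only, with an index bar at 35 degrees.
- tray (a joint): Tray tilt, rad: 0 = level, resting on its post; grows to 1.2 as the bar end (+y) is lifted; 35 degrees = 0.61. Hinge axis: level, along jig x, through jig y +45, z 85 mm, at the tray's chute end. The tray weighs about 120 g and falls back level if let go.
- tray_bar (a point): Middle of the tray's black round lifting bar: 16 mm diameter, 40 mm long, level along jig x, on a 10 mm neck 28 mm clear of the tray's end wall. Tray: aluminium trough 100 x 34 x 36 mm, open over the chute. Tray level: bar at jig x 0, y +181, z 95 mm (136 mm from the hinge axis, 10 mm above it); it moves on an arc. Space beside and below the bar's ends is free.
- gate (a joint): Travel of the gate slide, m: 0 = shut; grows as it is pulled along the jig's -x, to 0.055 at the end stop. Spring about 4 N at 0, rising 1.5 N per 10 mm; it snaps shut if let go. The ball can pass from about 0.024 on.
- gate_tab (a point): Middle of the gripping part of the slide's black upright tab, 14 mm (jig x) x 30 mm (jig y), its top 80 mm and this point 62 mm above the table. Shut: jig x -95, y -35 mm. Carriage, link to the blade, rail and pointer lie below 35 mm; above that free space all round (chute wall 78 mm away to +x).
- pointer (a point): Tip of the slide's pointer, a 3 mm wide steel strip 30 mm above the table, moving with the slide; same jig x as the tab's middle, 42 mm to its -y side.
- mark_fin (a point): Mark: thin upright fin (3 mm thick along jig x, 18 mm high) on a grey clip on the black scale strip beside the slide, fixed during a run, 28 to 46 mm to the jig's -x of the shut pointer. Axes parallel to the jig's. The slide is at the mark when pointer and fin have the same jig x.
- ball_center (a point): Centre of the loose steel ball, 22 mm diameter, about 44 g, at the bar end of the tray at the start (the tray floor falls 3 degrees that way). Tipped, it rolls into the chute and stops at the gate blade (centre about jig y -22, z 67 mm).
- can: Bystander: aluminium drinks can, 66 mm diameter, 122 mm high, standing on the table. Origin: centre of its underside.
- caliper: Bystander: sliding caliper lying flat, about 200 x 70 mm, 13 mm high. Origin: middle of its beam on the table.
- bracket: Bystander: black L-shaped printed bracket, 70 x 60 mm, 22 mm high. Origin: about the middle of its long leg, on the table.

How it is judged (in metres and radians):
On the way, in this order (a step that is already met when the one before it is completed fails the run):
1. the tray is tipped to about 35 degrees (28 to 42) and kept there for 0.3 s, the gate shut (value of joint tray between 0.489 and 0.733 rad and value of joint gate below 0.008 m), for 0.3 s.
2. the tray is back level (within 3.4 degrees), the ball lying in the chute behind the shut gate (value of joint tray below 0.06 rad and y of ball_center in the frame of jig between -0.032 and 0.045 m and z of ball_center in the frame of jig below 0.085 m and value of joint gate below 0.008 m), for 0.2 s.
3. the slide is held at the mark (within 4 mm) and the ball lies in the pocket (x of pointer in the frame of mark_fin between -0.004 and 0.004 m and y of ball_center in the frame of jig between -0.115 and -0.062 m and x of ball_center in the frame of jig between -0.022 and 0.022 m and z of ball_center in the frame of jig below 0.05 m), for 0.3 s.
At the end, for the whole second after the job is handed in: The fingers still hold the gate slide (pushing or gripping it with more than 2 N), it is still, its pointer within 4 mm of the mark fin along the slide, the ball lies in the pocket and the tray is level (within 3.4 degrees) (all of step 3 and contact force between the fingers and gate above 2 N and velocity of joint gate between -0.01 and 0.01 m/s and value of joint tray below 0.06 rad); the arm keeps its last pose, push and grip.
It fails at once if the can is disturbed (moved more than 30 mm) (distance of can from where it was at the start of the episode above 0.03 m).
It fails at once if the caliper is disturbed (moved more than 30 mm) (distance of caliper from where it was at the start of the episode above 0.03 m).
It fails at once if the bracket is disturbed (moved more than 30 mm) (distance of bracket from where it was at the start of the episode above 0.03 m).
It also fails if it takes over 59 s, if anything falls off the work surface, if the arm or the gripper's body presses on something with over 40 N, if the wrist force passes 120 N, or if a joint passes its speed limit or range.

## Working session

There is one attempt and no reset: what is moved stays moved. The work goes in short steps, Python scripts to look and compute and a tool call to move; the robot and the scene stay as the last step left them, time stands still between calls to the robot, and variables do not carry over. Pictures are saved under pics/ and viewed, and the job is handed in when it is done.

Besides the shell and the picture viewer there is one more tool, called as name(argument=value, ...), one argument or row to a line, values as JSON. send_rows: Moves the arm, as the interface text tells. Its arguments: {"type":"object","properties":{"moves":{"type":"array"},"newtons":{"type":"number"}},"required":["moves"]}

```bash
mkdir -p pics; python3 - <<'E'
from rig import sensors, read_camera, camera_model, ctrl
import cv2
for n in ["side","top","wrist"]:
    im=read_camera(n); cv2.imwrite(f"pics/{n}0.png",im[:,:,::-1]); m=camera_model(n); print(n,m)
s=sensors.get_state(); print(s, ctrl.pinch_z)
E
```

```text
side {'fx': 499.60290279353393, 'fy': 499.60290279353393, 'cx': 310.3617469848451, 'cy': 243.35547989167537, 'rvec': array([ 0.93419724, -2.55016736,  1.0303893 ]), 'tvec': array([ 372.00358237,  313.25488738, 1192.04540713])}
top {'fx': 593.7940069968126, 'fy': 593.7940069968126, 'cx': 318.9585869290467, 'cy': 238.49316466004876, 'rvec': array([ 2.14923682, -2.16513887,  0.16044989]), 'tvec': array([5.05270058e-01, 4.96496074e+02, 1.26795787e+03])}
wrist {'fx': 377.43148801983006, 'fy': 377.43148801983006, 'cx': 315.62422669351787, 'cy': 237.5361355216413, 'rvec': array([-2.45831509,  1.53334189,  0.21758196]), 'tvec': array([-549.61521343,  -36.72069366,  379.59983389])}
{'t': 0.15, 'q': array([-1.20157184e+00,  3.51075062e-01,  1.65226611e+00, -4.29868008e-05,
        1.13907478e+00, -8.45903811e-02]), 'qd': array([ 0.00030503, -0.00144541, -0.00126048,  0.00064645,  0.00015966,
        0.00058829]), 'joint_torque': array([-6.69137262e-04, -5.06252038e+01, -2.91503298e+01, -1.36384465e-04,
        3.42548650e-03,  2.44024432e-05]), 'position': array([ 241.04862294, -494.09229018,  230.90675074]), 'tcp_rot': array([-0.68892492, -0.15936686,  0.68903481, -0.15879451]), 'wrist_force': array([ 0.78847209,  0.00362628, -1.02477343]), 'moment': array([-0.01598856, -0.00174188,  0.02968105]), 'grip_width': 1.0039136640193322} 18.700000000000003
```

View pics/side0.png

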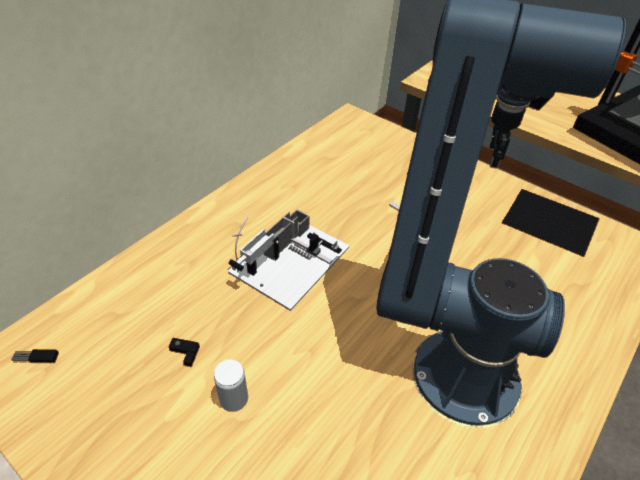

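View pics/top0.png

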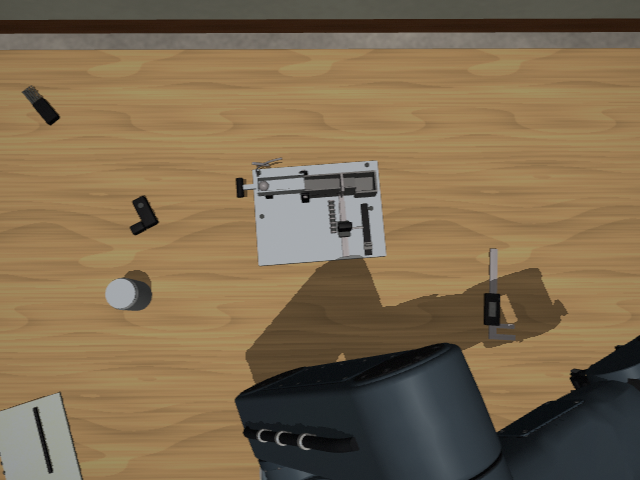

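View pics/wrist0.png

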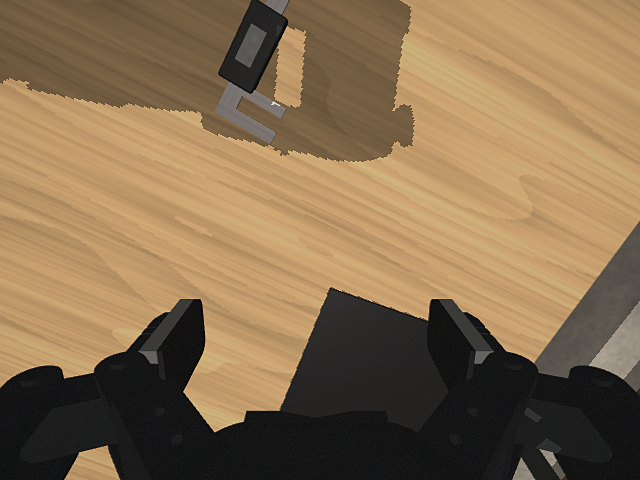

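Top view: the jig plate spans about (252–386, 160–265), with the bar at (240,187), tab at (345,229) and pocket at (366,182). The can is at (122,294), bracket (145,213) and caliper (492,308), all clear of the jig. Next I zoom in and measure.

```bash
cat > h.py <<'E'
import numpy as np, cv2
from rig import sensors, read_camera, camera_model, ctrl
from scipy.spatial.transform import Rotation as R
def ray(m,uv,z):
    Rm=cv2.Rodrigues(m['rvec'])[0]; t=m['tvec']; c=-Rm.T@t
    d=Rm.T@np.array([(uv[0]-m['cx'])/m['fx'],(uv[1]-m['cy'])/m['fy'],1]); return c+d*(z-c[2])/d[2]
def proj(m,P):
    return cv2.projectPoints(np.array(P,float).reshape(-1,3),m['rvec'],m['tvec'],np.array([[m['fx'],0,m['cx']],[0,m['fy'],m['cy']],[0,0,1]]),None)[0].reshape(-1,2)
E
python3 - <<'E'
from h import *
im=cv2.imread('pics/top0.png'); c=im[145:280,225:400]
cv2.imwrite('pics/c1.png',cv2.resize(c,None,fx=4.4,fy=4.4,interpolation=cv2.INTER_CUBIC))
g=cv2.cvtColor(im,cv2.COLOR_BGR2HSV)
m=((g[:,:,1]<40)&(g[:,:,2]>120)).astype(np.uint8)
m[:150]=0;m[275:]=0;m[:,:245]=0;m[:,395:]=0
cs,_=cv2.findContours(m,cv2.RETR_EXTERNAL,cv2.CHAIN_APPROX_NONE);cc=max(cs,key=cv2.contourArea)
print(cv2.minAreaRect(cc),cv2.boxPoints(cv2.minAreaRect(cc)))
M=camera_model('top')
for b in cv2.boxPoints(cv2.minAreaRect(cc)):print(ray(M,b,12).round(1))
for uv,z in [((240.5,187),97),((345,228),80)]: print(ray(M,uv,z).round(1))
E
```

```text
((314.6647033691406, 212.64117431640625), (96.17742156982422, 135.1392364501953), 85.60128784179688) [[243.60587 169.87646]
 [378.34705 159.51175]
 [385.72354 255.40588]
 [250.98236 265.7706 ]]
[657.1 165.7  12. ]
[ 679.8 -139.9   12. ]
[ 460.5 -151.6   12. ]
[439.5 147.4  12. ]
[598.4 162.   97. ]
[512.3 -57.9  80. ]
```

View pics/c1.png

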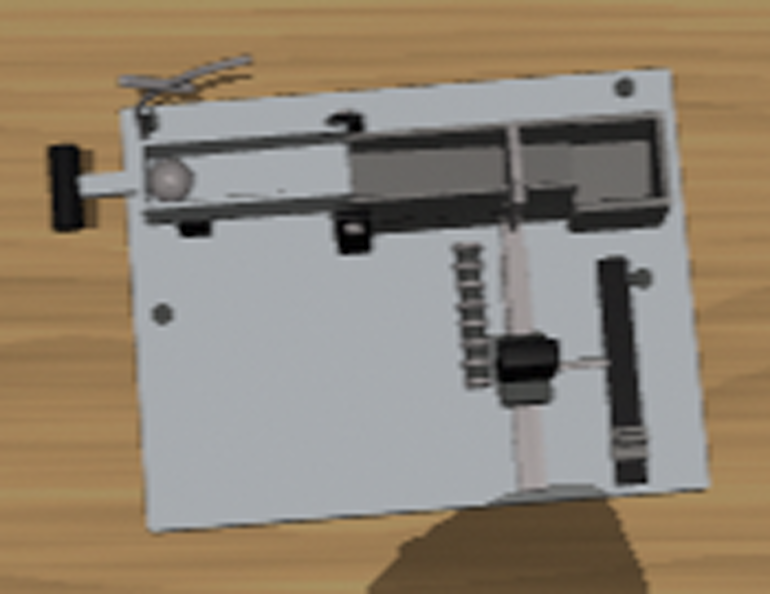

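Bar at crop (66,188), tab at (527,358), scale strip at (625,370) and clip at (630,440). The jig is yawed by about 4–5°. Next: work out its pose and the tool alignment.

```bash
python3 - <<'E'
from h import *
M=camera_model('top')
f=lambda x,y:(x/4.4+225,y/4.4+145)
A=np.array([ray(M,f(*p),12)[:2] for p in [(122,110),(668,70),(707,487),(152,530)]])
print(A.round(1), A.mean(0))
for a,b in [(0,1),(3,2),(3,0),(2,1)]:
    d=A[b]-A[a]; print(np.linalg.norm(d), np.degrees(np.arctan2(d[1],d[0])))
for n,p,z in [('bar',(66,188),103),('tab',(527,352),80),('clip',(630,440),30),('ball',(170,180),110)]: print(n,ray(M,f(*p),z).round(1))
s=sensors.get_state(); print(R.from_quat(s['tcp_rot']).as_matrix().round(3))
mm=camera_model('wrist'); Rm=cv2.Rodrigues(mm['rvec'])[0]; print((-Rm.T@mm['tvec']).round(0),Rm.round(2))
E
```

```text
[[ 656.7  145.1]
 [ 676.5 -136.4]
 [ 459.9 -151.5]
 [ 440.1  128.5]] [558.31693724  -3.58122109]
282.14075080043364 -85.98283304312353
280.6987311562289 -85.95308189494773
217.27783065807125 4.367602718228603
217.12804176518853 3.9873119426508405
bar [595.5 162.4 103. ]
tab [518.7 -57.5  80. ]
clip [ 481.9 -111.3   30. ]
ball [597.5 112.3 110. ]
[[-0.     0.438 -0.899]
 [ 0.001 -0.899 -0.438]
 [-1.    -0.001 -0.   ]]
[ 304. -464.  374.] [[ 0.44 -0.9  -0.  ]
 [-0.86 -0.42  0.28]
 [-0.25 -0.12 -0.96]]
```

send_rows(
  moves=[
    [[0,-435,-606,-1.188,0,0,1],[0,-435,-606,-1.188,0,0,1],[0,-435,-606,-1.188,0,0,1],[0,-435,-606,-1.188,0,0,1],[0,-435,-606,-1.188,0,0,1],[0,-435,-606,-1.188,0,0,1],[0,-435,-606,-1.188,0,0,1],[0,-435,-606,-1.188,0,0,1],[0,-435,-606,-1.188,0,0,1],[0,-435,-606,-1.188,0,0,1],[0,-435,-606,-1.188,0,0,1],[0,-435,-606,-1.188,0,0,1],[0,-435,-606,-1.188,0,0,1],[0,-435,-606,-1.188,0,0,1],[0,-435,-606,-1.188,0,0,1],[0,-435,-606,-1.188,0,0,1],[0,-435,-606,-1.188,0,0,1],[0,-435,-606,-1.188,0,0,1],[0,-435,-606,-1.188,0,0,1],[0,-435,-606,-1.188,0,0,1]],
  ],
)

```text
t: 1.82
position: [595.1, 163.7, 230.4]
tcp_rot: [0.481, 0.518, -0.482, 0.518]
wrist_force: [-0.5, -0.6, -0.8]
grip_width: 0.997
```

```bash
python3 - <<'E'
from h import *
s=sensors.get_state(); print(s['t'],s['position'],R.from_quat(s['tcp_rot']).as_matrix().round(3),s['q'].round(2),s['qd'].round(2),s['wrist_force'])
np.save('w1.npy',camera_model('wrist'),allow_pickle=True)
im=read_camera('wrist'); cv2.imwrite('pics/w1.png',im[:,:,::-1])
im=read_camera('top'); cv2.imwrite('pics/t1.png',im[:,:,::-1])
E
```

```text
1.8167 [595.07097012 163.74284306 230.37223146] [[-0.001  0.997  0.073]
 [-0.     0.073 -0.997]
 [-1.    -0.001  0.   ]] [ 0.19  0.47  1.47 -0.    1.2   0.12] [-0.04 -0.03  0.04 -0.   -0.   -0.01] [-0.52555106 -0.58350192 -0.75350936]
```

View pics/w1.png

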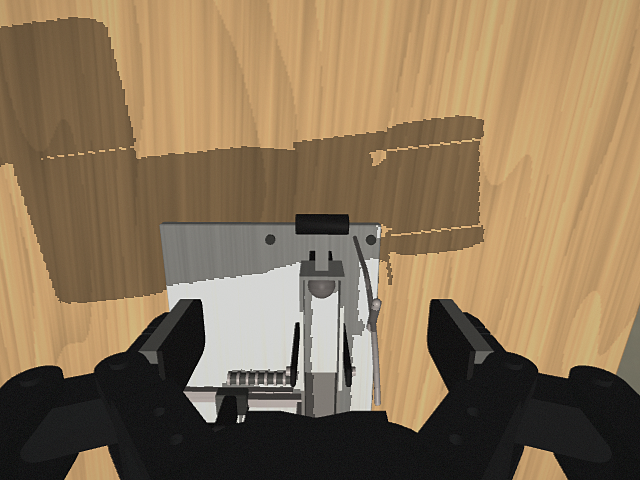

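The bar lies at about (322,224), between columns 296 and 349, with the index arc to its right.

```bash
python3 - <<'E'
from h import *
m=np.load('w1.npy',allow_pickle=True).item()
g=cv2.imread('pics/w1.png').max(2)
k=(g<60).astype(np.uint8); k[:205]=0;k[245:]=0;k[:,:280]=0;k[:,365:]=0
cs,_=cv2.findContours(k,cv2.RETR_EXTERNAL,cv2.CHAIN_APPROX_NONE);c=max(cs,key=cv2.contourArea);r=cv2.minAreaRect(c);print(r,cv2.boundingRect(c))
P=ray(m,r[0],95);print(P.round(1)); x,y,w,h=cv2.boundingRect(c)
print(ray(m,(x,y+h/2),95),ray(m,(x+w,y+h/2),95))
# holes / pivot check: 
for uv in [(162,223),(380,223)]: print(ray(m,uv,12).round(1))
s=sensors.get_state();T=R.from_quat(s['tcp_rot']).as_matrix()
print('tool shift', (T.T@(P-s['position'])).round(1))
E
```

```text
((322.0, 224.0), (20.0, 54.0), 90.0) (295, 214, 55, 21)
[599.9 164.8  95. ]
[579.50039677 162.91760062  95.        ] [621.207336   166.05856408  95.        ]
[445.4 133.6  12. ]
[659.8 149.7  12. ]
tool shift [135.9   5.6  -2.8]
```

send_rows(
  moves=[
    [[30,3.7,-1.8,0,0,0,0.8],[60,3.7,-1.8,0,0,0,0.8],[90,3.7,-1.8,0,0,0,0.8],[120,3.7,-1.8,0,0,0,0.8],[145,3.7,-1.8,0,0,0,0.8],[158,3.7,-1.8,0,0,0,0.8],[158,3.7,-1.8,0,0,0,0.8],[158,3.7,-1.8,0,0,0,0.8],[158,3.7,-1.8,0,0,0,0.8]],
  ],
  newtons=25,
)

```text
t: 2.67
position: [599.6, 164.2, 75.2]
tcp_rot: [0.483, 0.517, -0.481, 0.518]
wrist_force: [0.2, 1.3, 0.2]
grip_width: 0.8
```

```bash
python3 - <<'E'
from h import *
s=sensors.get_state(); print(s['t'],s['position'],s['wrist_force'],s['grip_width'])
a=read_camera('wrist')[:,:,::-1]; b=read_camera('side')[:,:,::-1]
cv2.imwrite('pics/w2.png',a)
cv2.imwrite('pics/s2.png',cv2.resize(b[180:330,200:370],None,fx=4,fy=4,interpolation=cv2.INTER_CUBIC))
E
```

```text
2.6667 [599.6432923  164.16849971  75.18301498] [0.24058091 1.32829468 0.24886425] 0.7995652221638245
```

View pics/w2.png

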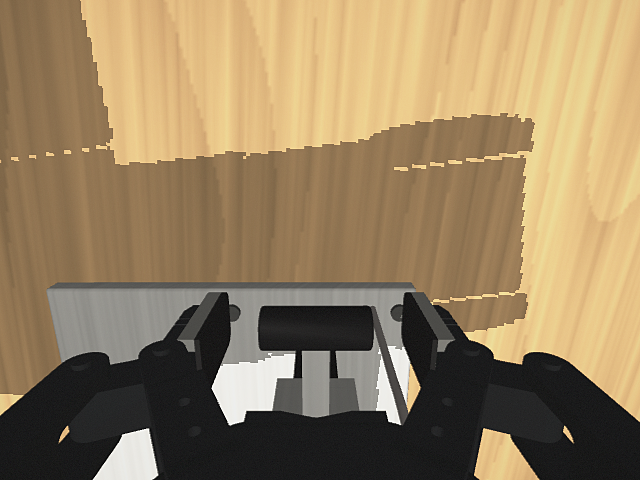

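View pics/s2.png

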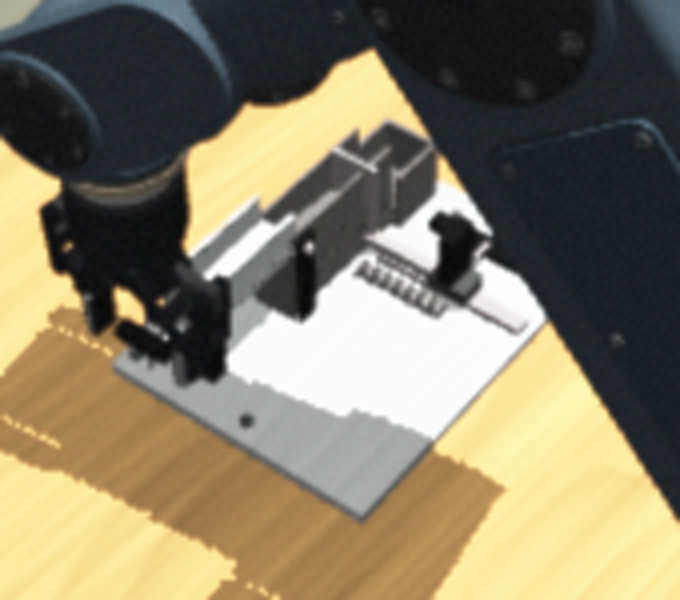

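```bash
python3 - <<'E'
from h import *
m=camera_model('wrist'); P=ray(m,(315.5,328),95); s=sensors.get_state();T=R.from_quat(s['tcp_rot']).as_matrix()
print(P,(T.T@(P-s['position'])).round(1),s['position'])
E
```

```text
[599.70485042 164.59527207  95.        ] [-19.9   0.2  -0.2] [599.55546593 164.39311223  75.12354812]
```

send_rows(
  moves=[
    [[2,0,0,0,0,0,0.8],[2,0,0,0,0,0,0],[2,0,0,0,0,0,0],[2,0,0,0,0,0,0],[2,0,0,0,0,0,0],[2,0,0,0,0,0,0],[2,0,0,0,0,0,0],[2,0,0,0,0,0,0],[2,0,0,0,0,0,0]],
  ],
  newtons=30,
)

```text
t: 3.52
position: [599.4, 164.5, 71.8]
tcp_rot: [0.483, 0.517, -0.481, 0.518]
wrist_force: [4.9, 1.5, 3.6]
grip_width: 0.46
```

```bash
python3 - <<'E'
from h import *
s=sensors.get_state(); print(s['t'],s['position'],s['wrist_force'],s['moment'],s['grip_width'])
# arc rows: rigid rotation about hinge; TCP relative to hinge in jig (y,z)
T=R.from_quat(s['tcp_rot']).as_matrix()
ry,rz=136.,s['position'][2]-85
for d in [5,10,15,20,25,30,35]:
    a=np.radians(d); ny=ry*np.cos(a)-rz*np.sin(a); nz=ry*np.sin(a)+rz*np.cos(a)
    print(d,'tool x',round(-(nz-rz),1),'tool z',round(-(ny-ry),1),'turn about tool y',round(a,4))
print(T.round(3))
E
```

```text
3.5167 [599.38704964 164.54156395  71.81034072] [4.92846082 1.48034744 3.55109042] [ 0.14866051 -0.77938168 -0.11213531] 0.4603503687884223
5 tool x -11.9 tool z -0.6 turn about tool y 0.0873
10 tool x -23.8 tool z -0.2 turn about tool y 0.1745
15 tool x -35.6 tool z 1.2 turn about tool y 0.2618
20 tool x -47.3 tool z 3.7 turn about tool y 0.3491
25 tool x -58.7 tool z 7.2 turn about tool y 0.4363
30 tool x -69.8 tool z 11.6 turn about tool y 0.5236
35 tool x -80.4 tool z 17.0 turn about tool y 0.6109
[[ 0.002  0.997  0.071]
 [ 0.     0.071 -0.997]
 [-1.     0.002 -0.   ]]
```

send_rows(
  moves=[
    [[-6,0,-0.4,0,0.0436,0,0],[-11.9,0,-0.6,0,0.0873,0,0],[-17.9,0,-0.5,0,0.131,0,0],[-23.8,0,-0.2,0,0.1745,0,0],[-29.7,0,0.4,0,0.218,0,0],[-35.6,0,1.2,0,0.2618,0,0],[-41.5,0,2.4,0,0.3054,0,0],[-47.3,0,3.7,0,0.3491,0,0],[-53,0,5.3,0,0.393,0,0],[-58.7,0,7.2,0,0.4363,0,0],[-64.2,0,9.3,0,0.48,0,0],[-69.8,0,11.6,0,0.5236,0,0],[-75,0,14.2,0,0.567,0,0],[-80.4,0,17,0,0.6109,0,0],[-80.4,0,17,0,0.6109,0,0],[-80.4,0,17,0,0.6109,0,0],[-80.4,0,17,0,0.6109,0,0],[-80.4,0,17,0,0.6109,0,0],[-80.4,0,17,0,0.6109,0,0],[-80.4,0,17,0,0.6109,0,0]],
  ],
)

```text
t: 5.18
position: [600.5, 147.7, 151.9]
tcp_rot: [0.605, 0.649, -0.314, 0.338]
wrist_force: [7.4, 2.1, 0.8]
grip_width: 0.46
```

```bash
python3 - <<'E'
from h import *
s=sensors.get_state(); print(s['t'],s['position'],s['wrist_force'],s['moment'],s['grip_width'])
a=read_camera('wrist')[:,:,::-1]; b=read_camera('side')[:,:,::-1]; c=read_camera('top')[:,:,::-1]
cv2.imwrite('pics/w3.png',a)
cv2.imwrite('pics/s3.png',cv2.resize(b[180:330,200:370],None,fx=4,fy=4,interpolation=cv2.INTER_CUBIC))
cv2.imwrite('pics/t3.png',c)
E
```

```text
5.1833 [600.52848747 147.6895239  151.94230185] [7.37801876 2.07525205 0.7693855 ] [ 0.09320916 -0.89007495 -0.6608699 ] 0.4599679812863435
```

View pics/w3.png

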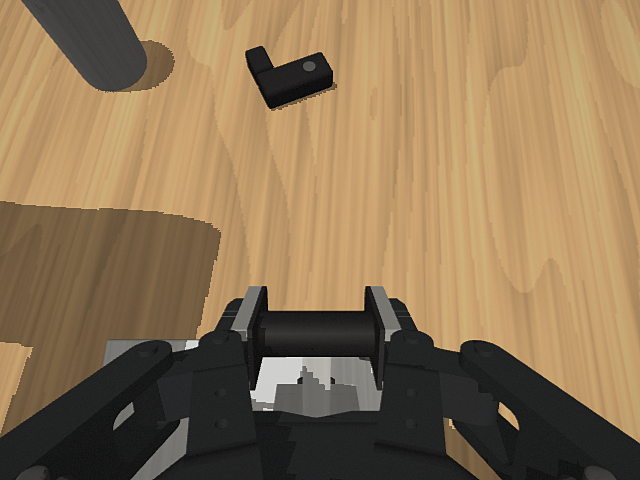

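View pics/s3.png

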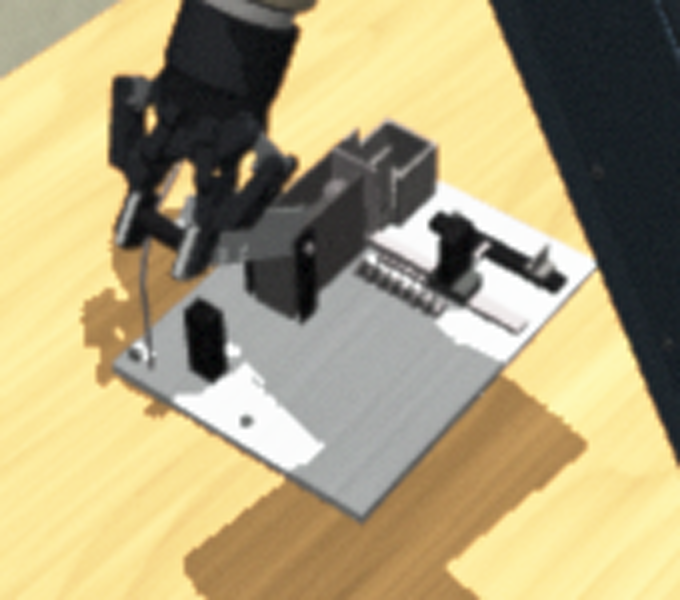

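View pics/t3.png

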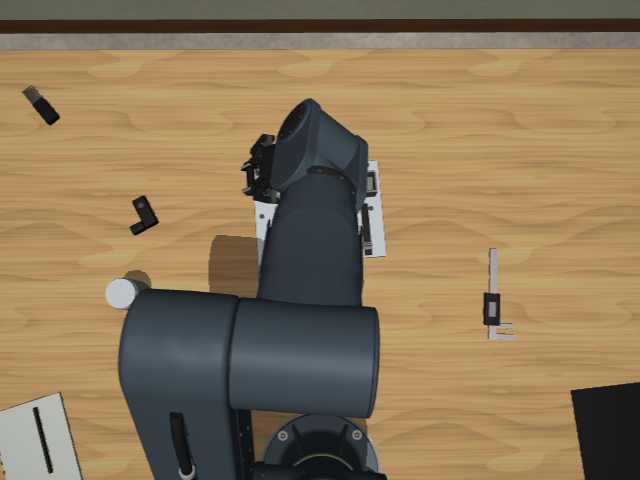

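The side crop shows the ball at (335,190) in the chute next to the gate, with the tray tipped and the grip firm. I hold a little longer, then lower along the same arc.

send_rows(
  moves=[
    [[0,0,0,0,0,0,0],[0,0,0,0,0,0,0],[0,0,0,0,0,0,0],[0,0,0,0,0,0,0],[0,0,0,0,0,0,0],[5.9,0,0.7,0,-0.0436,0,0],[11.8,0,1.7,0,-0.0873,0,0],[17.6,0,2.9,0,-0.131,0,0],[23.4,0,4.4,0,-0.1745,0,0],[29.1,0,6.1,0,-0.218,0,0],[34.7,0,8.1,0,-0.2618,0,0],[40.3,0,10.3,0,-0.3054,0,0],[45.7,0,12.7,0,-0.3491,0,0],[51,0,15.4,0,-0.393,0,0],[56.2,0,18.3,0,-0.4363,0,0],[61.3,0,21.5,0,-0.48,0,0],[66.2,0,24.8,0,-0.5236,0,0],[71,0,28.4,0,-0.567,0,0],[75.6,0,32.2,0,-0.6109,0,0],[75.6,0,32.2,0,-0.6109,0,0]],
  ],
)

```text
t: 7.0
position: [599.4, 164.5, 71.8]
tcp_rot: [0.481, 0.516, -0.482, 0.519]
wrist_force: [5.7, -4.1, 1.5]
grip_width: 0.462
```

send_rows(
  moves=[
    [[0,0,0,0,0,0,0],[0,0,0,0,0,0,0.8],[0,0,0,0,0,0,0.8],[0,0,0,0,0,0,0.8],[0,0,0,0,0,0,0.8],[0,0,0,0,0,0,0.8]],
  ],
)

```text
t: 7.5
position: [598.3, 164.3, 71.0]
tcp_rot: [0.482, 0.518, -0.482, 0.517]
wrist_force: [-0.3, -0.3, -0.3]
grip_width: 0.8
```

```bash
python3 - <<'E'
from h import *
s=sensors.get_state(); print(s['t'],s['position'],s['wrist_force'],s['moment'],s['grip_width'])
a=read_camera('wrist')[:,:,::-1]; b=read_camera('side')[:,:,::-1]
cv2.imwrite('pics/w4.png',a)
cv2.imwrite('pics/s4.png',cv2.resize(b[180:330,200:370],None,fx=4,fy=4,interpolation=cv2.INTER_CUBIC))
E
```

```text
7.5 [598.30658513 164.31010158  71.03271023] [-0.28573028 -0.27451263 -0.34170168] [ 0.03255208 -0.0062582  -0.0140905 ] 0.8002678519089577
```

View pics/w4.png

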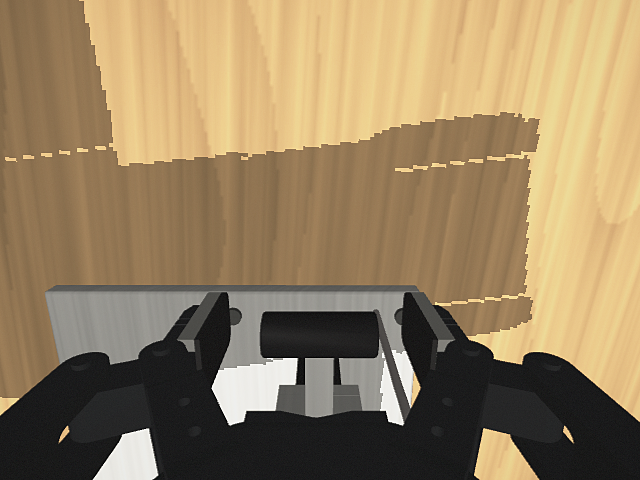

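View pics/s4.png

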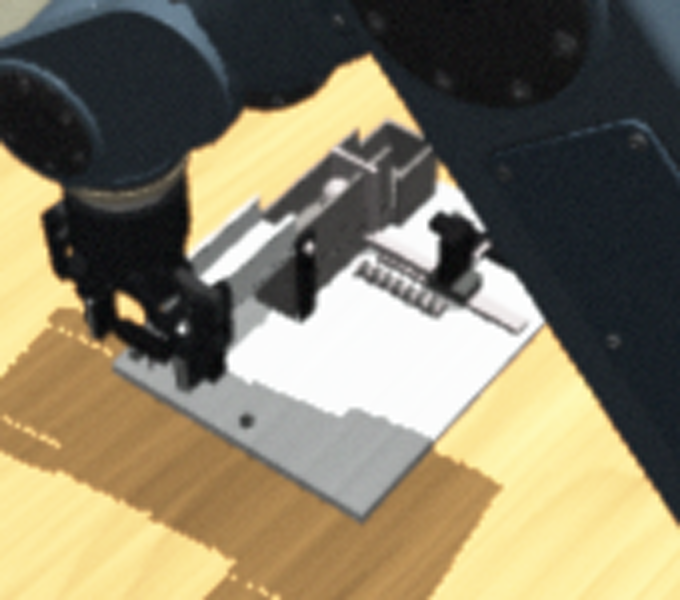

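The tray is level, the bar is free and the ball sits in the chute at (335,188) in the side crop. Next I rise and hover beyond the tab to see the pointer and mark.

send_rows(
  moves=[
    [[-40,0,0,0,0,0,0.8],[-80,0,0,0,0,0,0.8],[-120,0,0,0,0,0,0.8],[-159,0,10,0,0,0,0.8],[-159,-15,45,0,0,0,0.8],[-159,-28,80,0,0,0,0.8],[-159,-40,115,0,0,0,0.8],[-159,-52,150,0,0,0,0.8],[-159,-64,185,0,0,0,0.8],[-159,-76,220,0,0,0,0.8],[-159,-86,250,0,0,0,0.8],[-159,-94,276,0,0,0,0.8],[-159,-94,276,0,0,0,0.8],[-159,-94,276,0,0,0,0.8],[-159,-94,276,0,0,0,0.8],[-159,-94,276,0,0,0,0.8]],
  ],
)

```text
t: 8.93
position: [524.6, -116.8, 230.3]
tcp_rot: [0.482, 0.518, -0.482, 0.518]
wrist_force: [1.0, -1.0, -0.1]
grip_width: 0.803
```

```bash
python3 - <<'E'
from h import *
s=sensors.get_state(); print(s['t'],s['position'],s['qd'].round(3),s['grip_width'])
np.save('w5.npy',camera_model('wrist'),allow_pickle=True);np.save('s5.npy',s,allow_pickle=True)
a=read_camera('wrist')[:,:,::-1]
cv2.imwrite('pics/w5.png',a)
E
```

```text
8.9333 [ 524.6260703  -116.7680394   230.26996263] [ 0.005  0.001  0.001  0.     0.001 -0.002] 0.8033757998477176
```

View pics/w5.png

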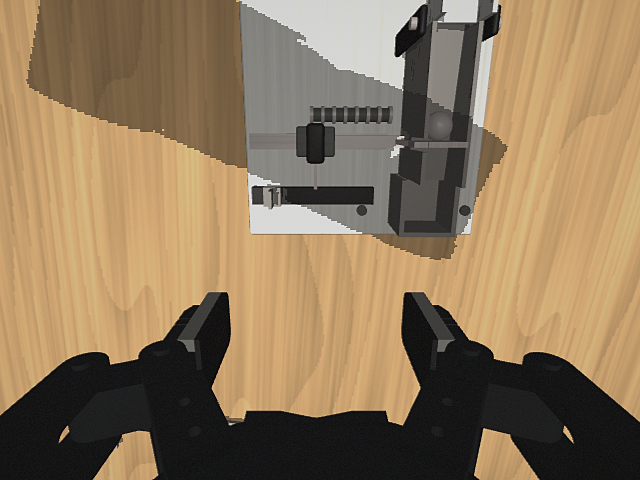

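Clear view: tab at (316,143), pointer at (316,183), mark clip at (271,197), ball at (440,125) behind the shut gate.

```bash
python3 - <<'E'
from h import *
im=cv2.imread('pics/w5.png'); c=im[110:215,240:380]
cv2.imwrite('pics/c5.png',cv2.resize(c,None,fx=5.6,fy=5.6,interpolation=cv2.INTER_NEAREST))
E
```

```text
(no output)
```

View pics/c5.png

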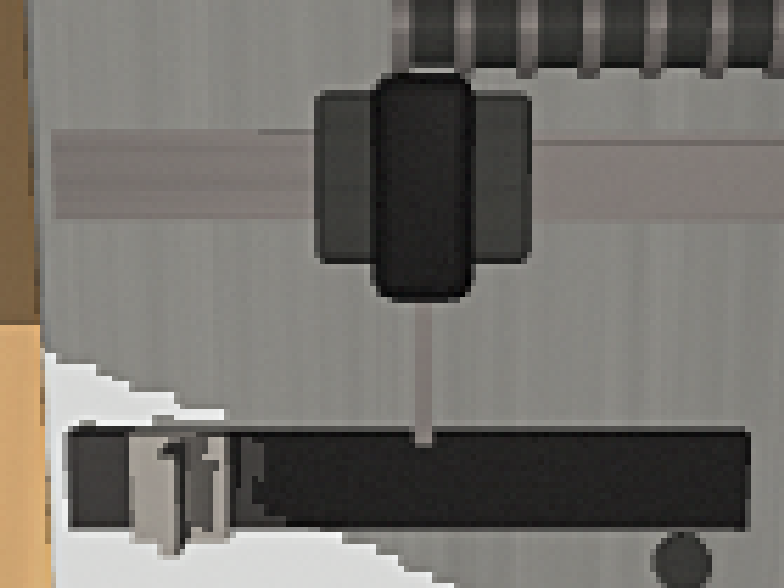

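send_rows(
  moves=[
    [[20,-20,0,0,0,0,0.8],[50,-40,0,0,0,0,0.8],[60,-40,0,0,0,0,0.8],[60,-40,0,0,0,0,0.8],[60,-40,0,0,0,0,0.8],[60,-40,0,0,0,0,0.8]],
  ],
)

```text
t: 9.48
position: [486.0, -120.4, 171.5]
tcp_rot: [0.482, 0.517, -0.481, 0.518]
wrist_force: [-0.5, -0.4, 0.1]
grip_width: 0.803
```

```bash
python3 - <<'E'
from h import *
s=sensors.get_state(); print(s['t'],s['position'],s['qd'].round(3),s['grip_width'])
np.save('w6.npy',camera_model('wrist'),allow_pickle=True);np.save('s6.npy',s,allow_pickle=True)
im=read_camera('wrist')[:,:,::-1]
cv2.imwrite('pics/w6.png',im)
c=im[80:220,270:450]
cv2.imwrite('pics/c6.png',cv2.resize(c,None,fx=4.2,fy=4.2,interpolation=cv2.INTER_NEAREST))
E
```

```text
9.4833 [ 485.99132488 -120.41187353  171.47979248] [-0.002 -0.006 -0.     0.001 -0.004 -0.001] 0.8026066212426771
```

View pics/c6.png

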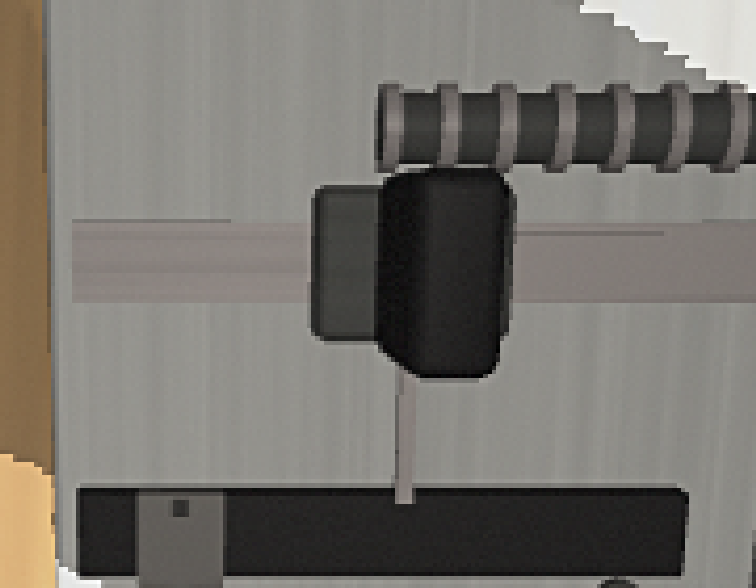

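View pics/w6.png

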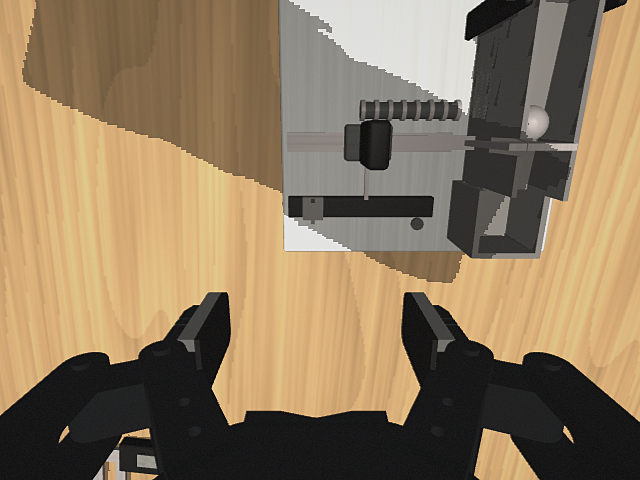

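```bash
python3 - <<'E'
from h import *
im=cv2.imread('pics/w6.png'); c=im[190:228,285:345].astype(float)
c=np.clip((c-60)*4,0,255).astype(np.uint8)
a=cv2.resize(c,None,fx=12,fy=12,interpolation=cv2.INTER_NEAREST)
cv2.imwrite('pics/c7.png',a)
print(im[200:224:3,298:330].mean(2).astype(int))
E
```

```text
[[ 37  31  35  28  61  95  93  93  93  92  92  95  86  52  48  45  55  94
   94  94  92  93  93  94 100  56  36  37  36  36  36  38]
 [ 35  37  35  28  62  95  92  92  93  92  93  92  95  96  97  97  95  94
   92  92  92  92  93  93  99  57  36  36  39  37  36  37]
 [ 35  34  36  30  63  94  93  93  92  92  92  92  92  93  93  91  93  92
   93  92  91  92  93  93 100  56  34  33  37  37  35  33]
 [ 34  33  33  29  61  95  92  93  92  94  91  91  93  92  92  91  92  92
   93  92  92  91  92  94  99  55  35  36  36  39  33  36]
 [ 36  33  35  30  59  94  93  91  92  91  90  93  91  91  91  90  92  91
   91  93  92  90  91  93 101  42  30  35  37  35  35  37]
 [ 32  29  30  26  58  93  93  93  91  91  91  91  92  92  92  92  92  91
   92  91  91  91  91  93  98  42  29  30  32  33  31  32]
 [151 152 153 156 125  90  87  88  90  90  91  89  90  91  91  92  90  90
   91  90  89  89  89  87  83 150 151 149 150 151 153 153]
 [155 140 147 147 147 148 149 147 144 144 148 151 142  93  89  89 100 150
  151 150 152 149 147 146 146 146 142 143 143 143 145 144]]
```

View pics/c7.png

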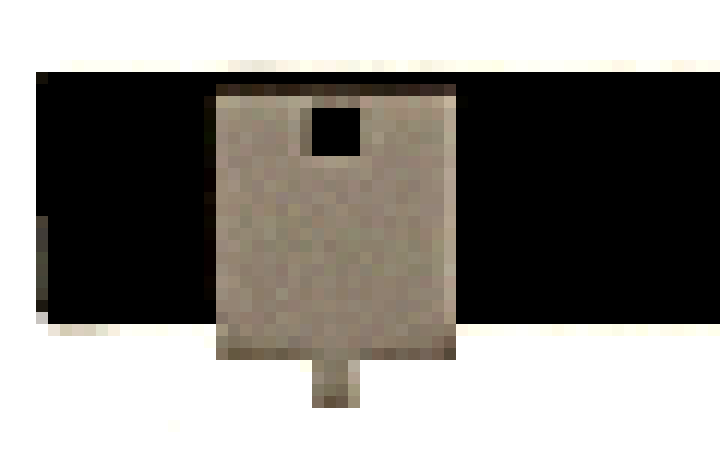

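The fin shows at columns 311–314 (its nub below the clip), and the pointer was at column 315 in the earlier view.

```bash
python3 - <<'E'
from h import *
m5=np.load('w5.npy',allow_pickle=True).item();m6=np.load('w6.npy',allow_pickle=True).item()
s6=sensors.get_state()
ex=np.array([np.cos(np.radians(4.05)),np.sin(np.radians(4.05)),0]);ey=np.array([-ex[1],ex[0],0])
pj=lambda P:(round(float(P@ex),1),round(float(P@ey),1))
p5=ray(m5,(315,186),30); p6=ray(m6,(270+404/4.2-.5,198),30)
print('pointer',pj(p5),pj(p6))
for z in (20,30,40): print('fin',z,pj(ray(m6,(312.7,207),z)))
t5=ray(m5,(240+422/5.6-.5,110+187/5.6-.5),80); print('tab top',t5.round(1),pj(t5))
for uv in [(374,75),(470,75),(374,302),(470,302)]: print(pj(ray(m5,(240+uv[0]/5.6-.5,110+uv[1]/5.6-.5),80)))
t=np.array([520.2,-57.6,0]);print('pred tab',pj(t)); 
# strip/rail direction for yaw
r=[ray(m5,(240+u/5.6,110+v/5.6),12) for u,v in [(68,527),(748,527)]]; d=r[1]-r[0]; print(np.degrees(np.arctan2(d[1],d[0])))
T=R.from_quat(s6['tcp_rot']).as_matrix(); print('yaw tool y',np.degrees(np.arctan2(T[1,1],T[0,1])))
print(pj(s6['position']), (T.T@(t5-s6['position'])).round(1))
E
```

```text
pointer (514.7, -133.2) (514.9, -134.8)
fin 20 (474.5, -143.9)
fin 30 (474.5, -141.9)
fin 40 (474.6, -139.8)
tab top [519.9 -56.8  80. ] (514.6, -93.4)
(508.2, -79.0)
(520.9, -78.9)
(508.0, -108.7)
(521.2, -108.6)
pred tab (514.8, -94.2)
4.20416508678112
yaw tool y 4.104983355773649
(476.2, -154.5) [ 91.5  38.2 -61.1]
```

Pointer and fin are 40.3 mm apart along jig x, so that is the travel. Next: descend over the tab.

send_rows(
  moves=[
    [[0,15,-25,0,0,0,0.8],[0,38,-61,0,0,0,0.8],[20,38,-61,0,0,0,0.8],[50,38,-61,0,0,0,0.8],[80,38,-61,0,0,0,0.8],[105,38,-61,0,0,0,0.8],[120,38,-61,0,0,0,0.8],[128,38,-61,0,0,0,0.8],[128,38,-61,0,0,0,0.8],[128,38,-61,0,0,0,0.8],[128,38,-61,0,0,0,0.8]],
  ],
  newtons=60,
)

```text
t: 10.45
position: [519.2, -57.0, 43.6]
tcp_rot: [0.482, 0.517, -0.481, 0.518]
wrist_force: [0.0, -0.0, 0.2]
grip_width: 0.802
```

```bash
python3 - <<'E'
from h import *
s=sensors.get_state(); print(s['t'],s['position'],s['wrist_force'],s['qd'].round(3),s['grip_width'])
m=camera_model('wrist'); im=read_camera('wrist')[:,:,::-1]; cv2.imwrite('pics/w8.png',im)
E
```

```text
10.45 [519.18284885 -57.04411465  43.63233469] [ 0.0484624  -0.00987187  0.15858618] [ 0.001 -0.005  0.004 -0.    -0.005 -0.001] 0.8023202999094967
```

View pics/w8.png

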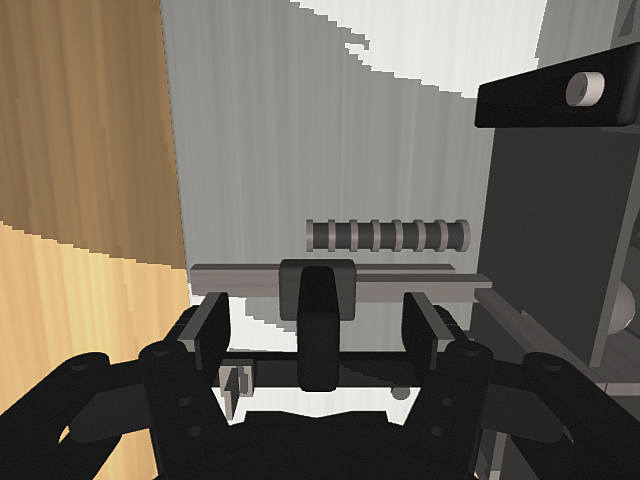

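The tab is at column 318, centred between the fingers, and the fin is visible at (233,385). Closing.

send_rows(
  moves=[
    [[0,0,0,0,0,0,0.5],[0,0,0,0,0,0,0],[0,0,0,0,0,0,0],[0,0,0,0,0,0,0],[0,0,0,0,0,0,0],[0,0,0,0,0,0,0],[0,0,0,0,0,0,0],[0,0,0,0,0,0,0],[0,0,0,0,0,0,0],[0,0,0,0,0,0,0]],
  ],
  newtons=60,
)

```text
t: 11.33
position: [518.7, -56.9, 42.7]
tcp_rot: [0.482, 0.517, -0.482, 0.518]
wrist_force: [5.1, 2.2, 5.8]
grip_width: 0.157
```

```bash
python3 - <<'E'
from h import *
s=sensors.get_state(); print(s['t'],s['position'],s['wrist_force'],s['moment'],s['grip_width'])
T=R.from_quat(s['tcp_rot']).as_matrix();print('yaw',np.degrees(np.arctan2(T[1,1],T[0,1])))
m=camera_model('wrist'); im=read_camera('wrist')[:,:,::-1]; cv2.imwrite('pics/w9.png',im)
E
```

```text
11.3333 [518.69291333 -56.92484199  42.66108769] [5.09952698 2.21925278 5.84493833] [ 0.30264992 -0.51978017 -0.01704598] 0.1569815493024563
yaw 4.0670647101257655
```

View pics/w9.png

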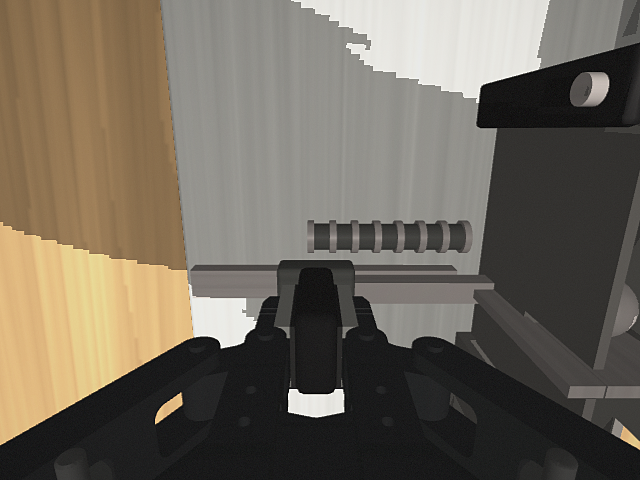

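send_rows(
  moves=[
    [[0,-4,0,0,0,0,0],[0,-8,0,0,0,0,0],[0,-12,0,0,0,0,0],[0,-16,0,0,0,0,0],[0,-20,0,0,0,0,0],[0,-24,0,0,0,0,0],[0,-28,0,0,0,0,0],[0,-32,0,0,0,0,0],[0,-36,0,0,0,0,0],[0,-39.5,0,0,0,0,0],[0,-39.5,0,0,0,0,0],[0,-39.5,0,0,0,0,0],[0,-39.5,0,0,0,0,0],[0,-39.5,0,0,0,0,0],[0,-39.5,0,0,0,0,0],[0,-39.5,0,0,0,0,0],[0,-39.5,0,0,0,0,0],[0,-39.5,0,0,0,0,0]],
  ],
)

```text
t: 12.88
position: [480.1, -59.7, 42.7]
tcp_rot: [0.483, 0.517, -0.481, 0.518]
wrist_force: [9.4, 3.4, 1.8]
grip_width: 0.157
```

```bash
python3 - <<'E'
from h import *
s=sensors.get_state(); print(s['t'],s['position'],s['wrist_force'],s['qd'].round(3),s['grip_width'])
ex=np.array([np.cos(np.radians(4.05)),np.sin(np.radians(4.05)),0]);print('tcp jig x',s['position']@ex)
for n in ('wrist','side','top'):
    im=read_camera(n)[:,:,::-1]; cv2.imwrite(f'pics/{n}10.png',im)
    if n=='side': cv2.imwrite('pics/s10.png',cv2.resize(im[180:330,200:370],None,fx=4,fy=4,interpolation=cv2.INTER_CUBIC))
E
```

```text
12.8833 [480.11696456 -59.66814118  42.68556948] [9.38653153 3.36089909 1.77198482] [-0.001  0.    -0.002 -0.    -0.001 -0.001] 0.15678742069696824
tcp jig x 474.70383378759755
```

View pics/wrist10.png

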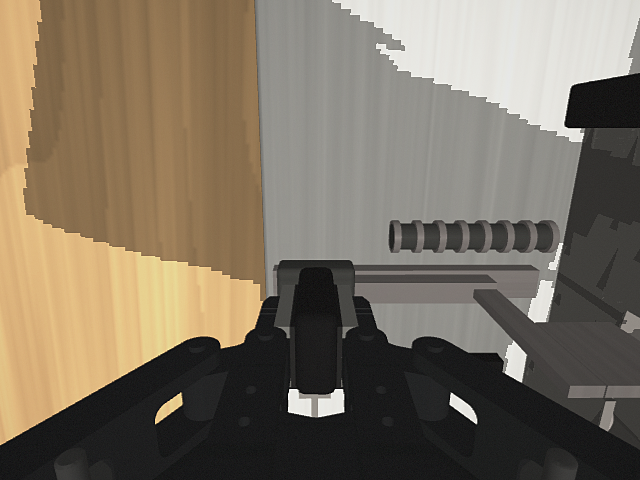

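View pics/s10.png

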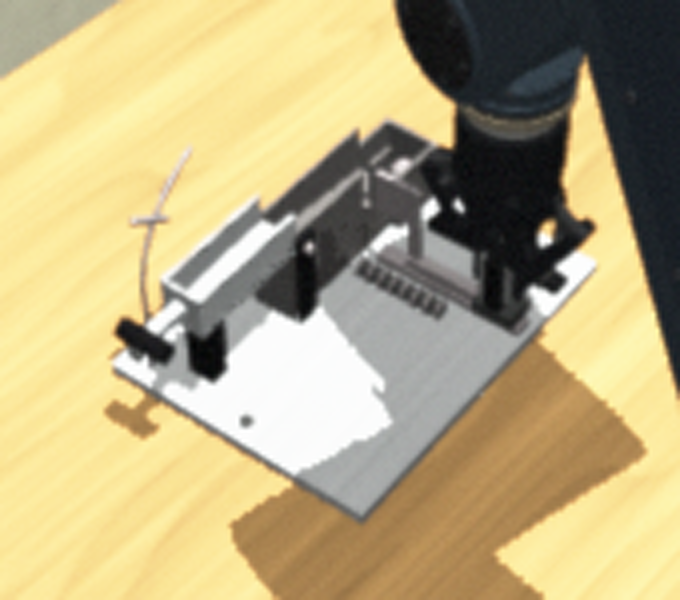

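View pics/top10.png

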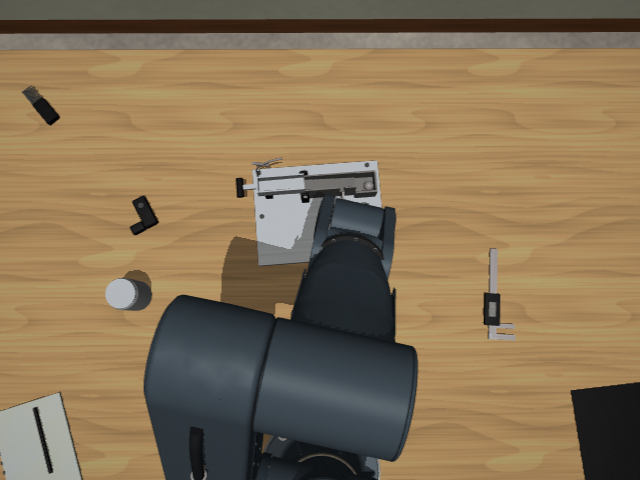

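The top view shows the ball in the pocket at (368,186), the tray level and the bystanders unmoved. Next: zoom into the window between the fingers to check pointer and fin.

```bash
python3 - <<'E'
from h import *
im=cv2.imread('pics/wrist10.png'); c=im[375:425,275:360]
cv2.imwrite('pics/c10.png',cv2.resize(c,None,fx=9,fy=9,interpolation=cv2.INTER_NEAREST))
M=camera_model('top'); P=ray(M,(368,186),31); ex=np.array([.9975,.0706,0]);ey=np.array([-.0706,.9975,0])
d=P-np.array([612.5,-16,0]); print('ball jig',d@ex,d@ey)
m=camera_model('wrist'); s=sensors.get_state(); print(s['position'],s['wrist_force'])
for c in (312,315,318): print(c,ray(m,(c,405),30)@ex,ray(m,(c,405),40)@ex)
E
```

```text
ball jig -5.308703741247705 -97.19446156722421
[480.08541538 -59.68411397  42.67184431] [9.10404884 3.77481504 0.61047858]
312 473.2889576078983 473.3610138777273
315 474.7664053967744 474.74370267020316
318 476.24393474231283 476.12646778854565
```

View pics/c10.png

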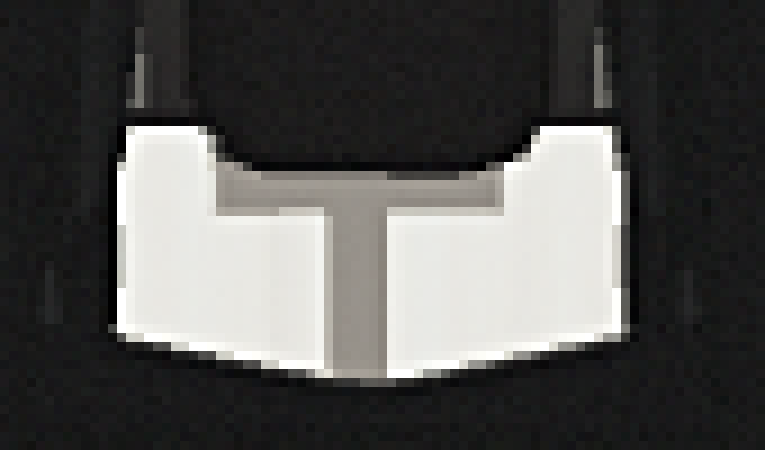

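The T between the fingers is the clip (columns 299–331) with the fin as its stem at column 314.2. The pad midline is at about 315.7, so the slide is within about 1 mm of the mark. I'll hold briefly and hand in.

send_rows(
  moves=[
    [[0,-0.4,0,0,0,0,0],[0,-0.4,0,0,0,0,0],[0,-0.4,0,0,0,0,0],[0,-0.4,0,0,0,0,0],[0,-0.4,0,0,0,0,0],[0,-0.4,0,0,0,0,0],[0,-0.4,0,0,0,0,0],[0,-0.4,0,0,0,0,0],[0,-0.4,0,0,0,0,0],[0,-0.4,0,0,0,0,0]],
  ],
)

```text
t: 13.87
position: [479.7, -59.7, 42.7]
tcp_rot: [0.483, 0.517, -0.481, 0.518]
wrist_force: [9.9, 4.4, 1.6]
grip_width: 0.154
```

```bash
python3 - <<'E'
from h import *
s=sensors.get_state(); print(s['t'],s['position'],s['wrist_force'],s['qd'].round(3),s['grip_width'])
print(ctrl.sign_off())
E
```

```text
13.8667 [479.73553091 -59.7023255   42.68847822] [9.93368054 4.37374645 1.56551478] [ 0.001 -0.001  0.001 -0.001 -0.001  0.   ] 0.15350242602265032
the job is handed in; nothing more can be done
None
```

I handed the job in at about 13.9 s with the arm still gripping the slide at the mark; no verdict was reported.

**What I did:** I gripped the tray bar by its ends and swung it about the hinge to 35 degrees (by arm motion). I held it there for about a second and lowered it back to level. Then I gripped the gate tab at 60 N and pulled the slide about 40 mm to the mark.

**Last checks:**
- **Ball:** the side view showed it behind the shut gate once the tray was level. After the pull, the top view shows it in the pocket, roughly at jig x −5, y −97 mm.
- **Slide:** the wrist camera puts the fin within about 1 mm of the pad midline, and the arm was still with the spring pulling at about 10 N. The pointer tip was hidden by the fingers, so its alignment is inferred from the grip.
- **Tray and bystanders:** the tray looks level, and the can, caliper and bracket look unmoved in the top view. These are judged by eye, not measured.

**Disagreements:** the tab position read from the arm after gripping was about 1 mm off the camera estimate. The top and wrist cameras differed by up to about 4 mm on the bar position, and I used the wrist value.

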